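# Clamp a glued cue ferrule in the bench screw press

## Robot

A 6-joint arm with a two-finger parallel gripper is mounted at the origin on the work surface. World frame = base frame: x ahead of the robot, y to its left, z up, the work surface at z = 0. Lengths are in m, angles in rad, forces in N, time in s.
With the tool pointing down it reaches from about 0.275 to 0.775 m from the base axis. Payload 14.6 kg.
Tool frame: the origin (TCP) lies midway between the tips of the shut fingers; the grasp point (between the pads) lies env.tcp_to_grasp behind it (env.tcp_to_grasp is the distance from the TCP to the grasp point, in m); z points along the fingers, y is the line along which they close (so a half turn about z gives the same grasp; the last joint's range is limited). The gripper opens to 85 mm and grips with 20 to 120 N. Pads are 22 mm wide; open, the fingers measure 114 mm over their backs; the gripper's body (76 mm by 85 mm) begins 54 mm behind the grasp point. The pads swing forward as they close: fully open they stand 13 mm farther back than shut.
Start: joints at [1.089, 0.263, -0.048, 1.259, 0, 1.415], TCP at [0.169, 0.497, 0.231] pointing down, gripper open.
Joint ranges: [-2.65, 2.65], [-0.89, 1.7], [-1.18, 1.37], [-2.13, 2.11], [-1.35, 1.29], [-3.14, 3.14]. Speed limits (rad/s): [1.89, 1.89, 2.57, 2.79, 3.14, 3.14].

## Interface

Orientations are given as [roll, pitch, yaw] about the fixed x, y, z axes, in that order (R = Rz(yaw) Ry(pitch) Rx(roll)).
In Python, from station import env gives the robot as it stands.
- The arm moves only by the tool step_arm, never from a script. Its argument "rows" is one flat list of numbers, 5 for each row, row after row: the gripper command: -1 is fully open, 1 is shut, values between are in proportion, then the shift along the world's x, y, z in cm, then the turn about the world's z in degrees. In form: [jaw, x, y, z, yaw, jaw, x, y, z, yaw, ...]. A call has 1 to 8 rows; each row is the pose to reach, as a shift and turn from the pose commanded when the call began; what a row does not reach only later rows make up. A row lasts 1/8 s, in which the tool goes at most 62.5 mm and 10.7 degrees, less where a joint would pass 70% of its speed; a pose out of reach is approached as far as the arm can. A call with a gripper value outside its range is refused whole. The fingers move at their own pace and stop on an object; "squeeze" is the grip in N (left out, the last holds). Time passes only in rows, so rows that repeat a pose let the fingers close. It gives the time, the measured TCP pose, the force, the opening and the grip force at its end, in the units of the state.
- env.sense(): the state, without advancing time (a new reading comes with each control period).
- env.snapshot(name): name is "scene" or "top"; returns the picture (420x560x3 uint8, blue, green, red); there is no depth.
- env.camera_model(name): a dict with "vertical_fov" (degrees; the focal length in pixels is half the picture's height over the tangent of half this angle, whatever the lens; pixels are square), "cx", "cy" (the principal point, pixels), "R" (3x3) and "t" (3): a world point X has camera coordinates R X + t. Camera axes: x right, y down, z forward; pixel columns grow to the right and rows downward; lengths in m; the calibration is good to about 2 mm. A picture is of the moment at which its call begins. camera_model takes no time and is no camera call.
- env.sign_off(): hands the job in; it is judged then, once.
The state is a dict: "time_s": time; "joint_positions": joint angles; "qvel": joint speeds; "tau": joint torques, N m; "position": TCP position; "ee_rot": TCP orientation; "ft_force": force on the tool from outside, world axes, zero at the start; "torque": the same for the moment, N m; "width": opening from 0.0 (shut) to 1.0 (fully open); "gripper_force": force on a finger pad.
Only numpy, scipy, OpenCV 4.12 (cv2) and the standard library are available. Lean on these libraries where they do the work, as an engineer would, in place of code of your own. Each camera call takes 0.05 s, during which the arm holds its last target. There are 200 camera calls.

## Task

Push the shuttle with the glued cue ferrule fully home against the stop under the press screw. Then wind the crank clockwise until the screw's foot just meets the orange pressure cap, and give it a quarter turn more from there, no further, since too much pressure cracks the ferrule. Let go and leave it clamped, without disturbing the other things on the table.

Things in the scene. Friction and masses are not known exactly. Their poses are not given: they have to be found in the camera images.
- press: green bench screw press, fixed. Origin: on the table under the screw's axis; y points from the column to the open side, along the guide channel. Bed 120 mm (x) by y -145 to +165, 30 mm high; channel 64 mm wide between rails 12 mm high, stop block at its column end. Column y -140 to -90; beam 56 mm wide over y -140 to +32, top 186 mm above the table.
- screw_axis (a point): point on the vertical screw axis, 196 mm above the table, fixed in the press
- ram: the press screw with its round steel foot, 36 mm across. Origin: centre of the foot's flat lower face, 108 mm above the table at crank angle 0; goes straight down 24 mm for each full turn of the crank. It does not turn itself.
- crank (a joint): crank angle in rad, 0 to 9.9. It grows, and the screw goes down, as the crank turns clockwise seen from above. At 0 the crank arm points along the press's -y (over the column); it starts between 0 and 0.8. Friction holds it where it is left; the crank moves down with the screw.
- crank_handle (a point): middle of the red upright crank handle, 65 mm out from the axis, 174 mm above the foot's face: a freely spinning sleeve, 20 mm across, reaching 24 mm above and below this point, above the flat crank arm. Sideways force to turn it: about 6 N while the screw is free, a jump of about 4 N as the foot meets the cap, 1 N more over the next quarter turn.
- shuttle: loose aluminium slide plate, about 0.6 kg, 60 mm wide, 12 mm thick, y -38 to +150 mm, lying in the press's channel (2 to 6 N moves it), axes parallel to the press's. Origin: underside, below the ferrule holder. It starts 45 to 65 mm out along the press's +y; fully home its end rests on the stop block and this origin is under the screw's axis.
- ferrule_holder (a point): top of the brass holder (46 mm across) on the shuttle, 34 mm above the shuttle's underside. In it stands a white ferrule with an orange, stiffly sprung pressure cap on top, 34 mm across. Ferrules differ in length: the cap's top is anywhere from 24 to 38 mm above this point, which is not reported.
- shuttle_knob (a point): middle of the shuttle's black knob, 28 mm across, reaching 16 mm above and below this point; 132 mm along +y from the shuttle's origin, 48 mm above its underside
- chalk_blue: blue chalk cube, 22 mm wide, 21 mm high, on the table just behind the press; bystander, origin at the middle of its underside
- chalk_green: green chalk cube, 22 mm wide, 21 mm high, on the table just behind the press; bystander, origin at the middle of its underside
- glue: glue bottle, 40 mm across, 100 mm tall, on the table; bystander, origin at the middle of its underside
- ferrule_cup: white cup, 70 mm across, 60 mm high; bystander, origin at the middle of its underside
- driver: screwdriver lying on the table; bystander
- shaper: small brass cue-tip shaper, 40 mm across, 45 mm high; bystander, origin at the middle of its underside
- mug: blue mug, 80 mm across, 90 mm high; bystander, origin at the middle of its underside
Mind the look-alikes: they are no part of the job. Of the things that look like the shuttle, the smaller one is meant.

How it is judged:
By the outcome, as a careful person would: the job done as asked, in the order asked, and still so for the second after the job is handed in, with the robot touching nothing.
It also fails if it takes over 72 s, if anything falls off the work surface, if the arm or the gripper's body presses on something with over 40 N, if the wrist force passes 120 N, or if a joint passes its speed limit or range.

## Working session

There is one attempt and no reset: what is moved stays moved. The work goes in short steps, Python scripts to look and compute and a tool call to move; the robot and the scene stay as the last step left them, time stands still between calls to the robot, and variables do not carry over. Pictures are saved under pics/ and viewed, at most 10 in all, crops included, and the job is handed in when it is done.

Besides the shell and the picture viewer there is one more tool, called by a JSON object that holds its "name" and its "arguments", one argument or row to a line. step_arm: Moves the arm, as the interface text tells. Its arguments: {"type":"object","properties":{"rows":{"type":"array"},"squeeze":{"type":"number"}},"required":["rows"]}

```bash
mkdir -p pics; python3 - <<'E'
from station import env
import cv2,numpy as np
for n in("scene","top"):
    cv2.imwrite(f"pics/{n}0.png",env.snapshot(n)); m=env.camera_model(n)
    print(n,m["vertical_fov"],m["cx"],m["cy"],np.round(m["R"],3).tolist(),np.round(m["t"],3), -np.array(m["R"]).T@m["t"], [k for k in m])
s=env.sense();print(s["position"],s["ee_rot"],s["ft_force"],s["width"],env.tcp_to_grasp,s["time_s"])
E
```

```text
scene 57.36294329456059 281.89333913095334 216.29319805501254 [[0.971, 0.238, -0.021], [0.127, -0.586, -0.8], [-0.203, 0.775, -0.599]] [-0.455  0.082  1.222] [ 0.67935185 -0.79071811  0.78804084] ['vertical_fov', 'cx', 'cy', 'R', 't']
top 51.5640066906397 280.248206844848 213.19806126649968 [[-0.027, -1.0, -0.002], [-0.981, 0.027, -0.191], [0.191, -0.003, -0.982]] [0.008 0.52  1.371] [ 0.24876118 -0.0023445   1.44461879] ['vertical_fov', 'cx', 'cy', 'R', 't']
[0.16839988 0.49697428 0.23088656] [-3.14064565e+00 -1.51770140e-04  2.81482132e+00] [-0.05754784 -1.12096579 -0.46705525] 1.0004711493968892 0.0187 0.1
```

View pics/scene0.png

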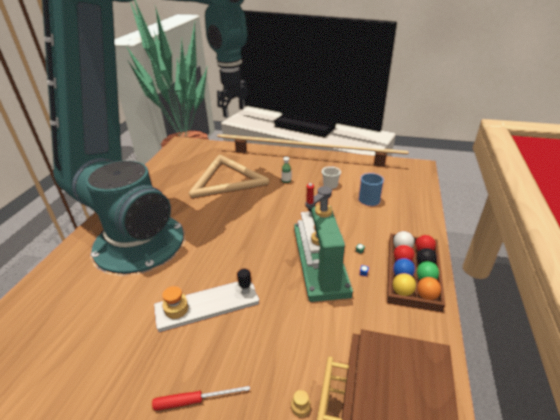

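View pics/top0.png

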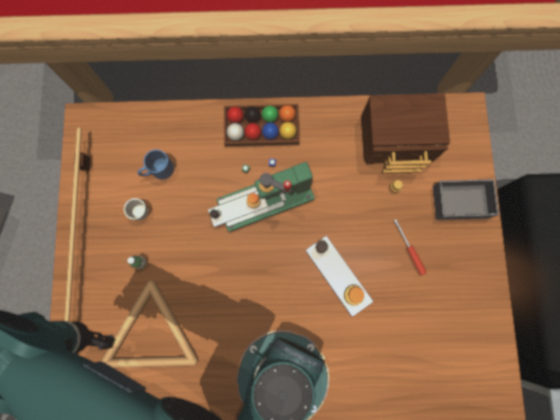

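Scene: the press is at scene (322,250) and top (270,200). Two shuttle-like plates are visible: one in the press channel with its knob at top (215,213), and a larger one loose on the table at top (340,275). The one in the channel is smaller and lies in the press, so it fits the description. I'll confirm it in a crop.

```bash
python3 - <<'E'
import cv2,numpy as np
a=cv2.imread("pics/top0.png")[150:245,195:325]; b=cv2.imread("pics/scene0.png")[170:310,270:390]
a=cv2.resize(a,None,fx=6,fy=6,interpolation=cv2.INTER_CUBIC)[:, :780]
cv2.imwrite("pics/c1.png",a)
cv2.imwrite("pics/c2.png",cv2.resize(b,None,fx=4,fy=4,interpolation=cv2.INTER_CUBIC))
E
```

```text
(no output)
```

View pics/c1.png

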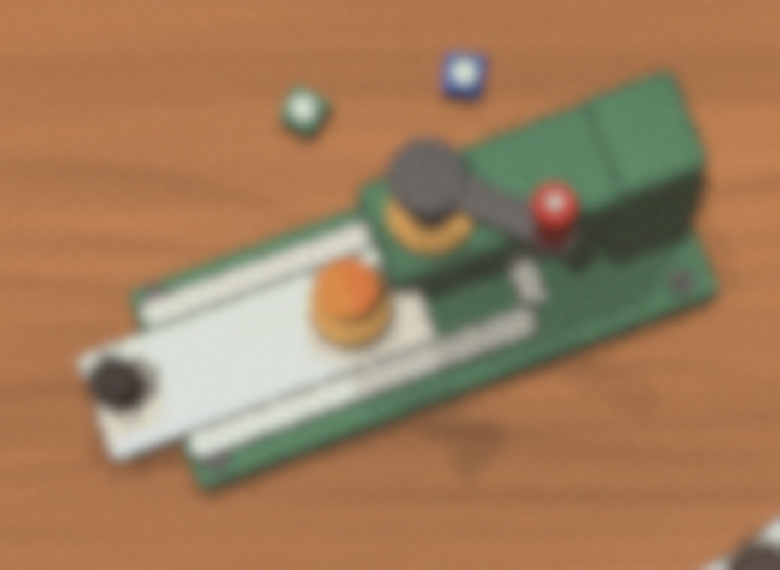

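View pics/c2.png

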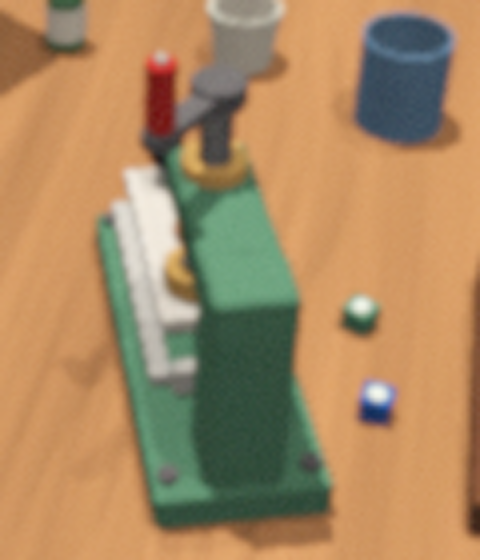

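The crops confirm it: the small white shuttle sits in the channel of the green press. In the top crop its knob is at (118,382), cap at (345,290), hub at (428,180) and red handle at (555,205). In the scene view the handle is visible at crop (160,100) and the hub at (218,85), while the beam hides the knob.

```bash
cat > h.py <<'E'
import cv2,numpy as np
from station import env
def ray(n,u,v):
    m=env.camera_model(n); f=210/np.tan(np.radians(m["vertical_fov"])/2); R=np.array(m["R"])
    d=R.T@np.array([(u-m["cx"])/f,(v-m["cy"])/f,1]); return -R.T@np.array(m["t"]),d/np.linalg.norm(d)
def onz(n,p,z):
    o,d=ray(n,*p); return o+d*(z-o[2])/d[2]
def tri(p,q):
    o1,d1=ray("top",*p);o2,d2=ray("scene",*q)
    s=np.linalg.lstsq(np.c_[d1,-d2],o2-o1,rcond=None)[0]
    a=o1+s[0]*d1;b=o2+s[1]*d2; return (a+b)/2,np.linalg.norm(a-b)
def cent(img,box,f):
    x0,y0,x1,y1=box; hsv=cv2.cvtColor(img,cv2.COLOR_BGR2HSV)[y0:y1,x0:x1].astype(int)
    k=f(hsv[...,0],hsv[...,1],hsv[...,2]).astype(np.uint8)
    n,l,s,c=cv2.connectedComponentsWithStats(k); i=1+np.argmax(s[1:,4])
    return c[i]+[x0,y0],s[i]+[x0,y0,0,0,0],(l==i)
E
python3 - <<'E'
from h import *
T=cv2.imread("pics/top0.png");S=cv2.imread("pics/scene0.png")
red=lambda h,s,v:((h<6)|(h>172))&(s>150)&(v>60)
ht=cent(T,(278,175,300,195),red);hs=cent(S,(300,180,318,210),red)
print("red",ht[:2],hs[:2],tri(ht[0],hs[0]))
gray=lambda h,s,v:(s<70)&(v<140)&(v>50)
gt=cent(T,(258,170,275,189),gray);gs=cent(S,(316,184,334,196),gray)
print("hub",gt[:2],gs[:2],tri(gt[0],gs[0]))
print("hub manual",tri((195+428/6,150+180/6),(270+218/4,170+83/4)))
blk=lambda h,s,v:(v<75)
kt=cent(T,(205,203,224,222),blk);print("knob",kt[:2],onz("top",kt[0],.085))
org=lambda h,s,v:(h<16)&(h>5)&(s>190)&(v>150)
ct=cent(T,(243,190,264,212),org);print("cap",ct[:2],onz("top",ct[0],.095))
# plate/rail edges: crop pts
q=lambda x,y,z:onz("top",(195+x/6,150+y/6),z)[:2]
for a,b,z in(((138,290),(370,210),.03),((208,488),(717,295),.0),((195,455),(535,325),.042),((150,318),(370,228),.042)):
    A,B=q(*a,z),q(*b,z);print("edge",A,B,np.degrees(np.arctan2(*(A-B)[::-1])))
E
```

```text
red (array([287.27777778, 186.5       ]), array([285, 184,   6,   6,  18])) (array([309.70873786, 194.11650485]), array([307, 185,   7,  19, 103])) (array([ 0.55033844, -0.02758422,  0.27593743]), np.float64(0.0006075190951932266))
hub (array([266.98214286, 179.80357143]), array([258, 174,  17,  15, 168])) (array([325.46938776, 189.73469388]), array([318, 184,  16,  12, 147])) (array([0.57879672, 0.02937854, 0.25560558]), np.float64(0.003598570318413156))
hub manual (array([0.5777597 , 0.03088643, 0.25192579]), np.float64(0.0005293579240013995))
knob (array([215.21428571, 214.64285714]), array([213, 213,   5,   4,  14])) [0.51397896 0.20061906 0.085     ]Traceback (most recent call last):
  File "<stdin>", line 13, in <module>
  File "h.py", line 15, in cent
    n,l,s,c=cv2.connectedComponentsWithStats(k); i=1+np.argmax(s[1:,4])
                                                     ~~~~~~~~~^^^^^^^^^
    return _wrapfunc(a, 'argmax', axis=axis, out=out, **kwds)
    return bound(*args, **kwds)
ValueError: attempt to get argmax of an empty sequence
```

```bash
python3 - <<'E'
from h import *
T=cv2.imread("pics/top0.png")
kt=cent(T,(205,203,224,222),lambda h,s,v:(v<110));print("knob",kt[:2],onz("top",kt[0],.085))
ct=cent(T,(243,190,264,212),lambda h,s,v:(h<14)&(s>170)&(v>150));print("cap",ct[:2],onz("top",ct[0],.095))
q=lambda x,y,z:onz("top",(195+x/6,150+y/6),z)[:2]
for a,b,z in(((138,290),(370,210),.03),((208,488),(717,295),.0),((195,455),(535,325),.042),((150,318),(370,228),.042)):
    A,B=q(*a,z),q(*b,z);print("edge",A,B,np.degrees(np.arctan2(*(A-B)[::-1])))
E
```

```text
knob (array([214.10526316, 213.71929825]), array([210, 210,   9,   8,  57])) [0.51707381 0.20415621 0.085     ]
cap (array([254.05, 197.4 ]), array([252, 195,   5,   6,  20])) [0.56454005 0.07549841 0.095     ]
edge [0.57989603 0.19960116] [0.62221436 0.06979042] 108.05598220850727
edge [0.47212224 0.16469763] [ 0.57487463 -0.12475141] 109.54450662186842
edge [0.48399688 0.16683083] [ 0.55127238 -0.02043859] 109.76054445785773
edge [0.56109173 0.19128255] [0.6087578  0.06935268] 111.35203111999596
```

{"name": "step_arm", "arguments": {
  "rows": [1,4,-3,0,5,1,9,-6.5,0,10,1,14,-10.5,0,16,1,19,-14.5,0,22,1,24,-18,0,28,1,29,-22,0,34,1,33.3,-25.1,0,38,1,33.3,-25.1,0,38]
}}

```text
time_s: 1.1
position: [0.5039, 0.2439, 0.2303]
ee_rot: [-3.141, -0.001, -2.808]
ft_force: [-0.6, -0.4, 0.2]
width: -0.004
gripper_force: 0.0
```

{"name": "step_arm", "arguments": {
  "rows": [1,0,0,-4,0,1,0,0,-8,0,1,0,0,-12,0,1,0,0,-15,0,1,0,0,-16.3,0,1,0,0,-16.3,0]
}}

```text
time_s: 1.85
position: [0.501, 0.2464, 0.0682]
ee_rot: [3.142, -0.001, -2.805]
ft_force: [0.4, -0.1, 0.1]
width: 0.002
gripper_force: 0.0
```

```bash
python3 - <<'E'
from h import *
s=env.sense();print(s["time_s"],s["position"],s["ee_rot"],s["ft_force"],s["width"])
a=env.snapshot("top");cv2.imwrite("pics/c3.png",cv2.resize(a[150:255,180:325],None,fx=5,fy=5,interpolation=cv2.INTER_CUBIC))
E
```

```text
1.85 [0.50103297 0.24642832 0.06815967] [ 3.14150252e+00 -1.00175655e-03 -2.80491778e+00] [ 0.39498874 -0.07631526  0.13767794] 0.0023016227100679425
```

View pics/c3.png

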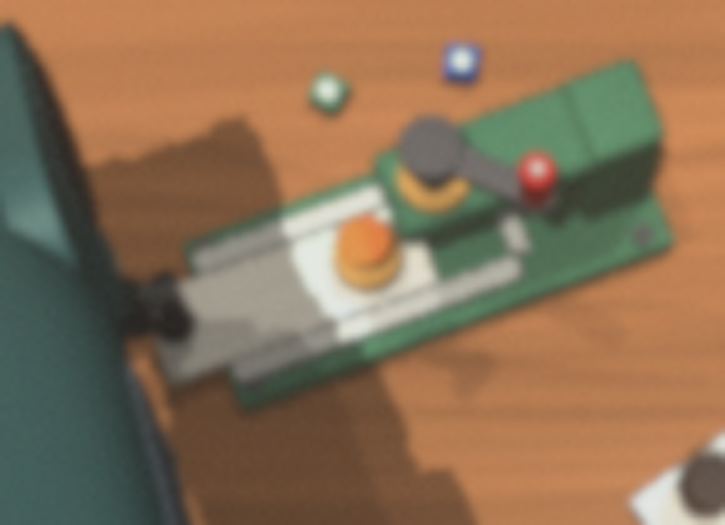

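The fingertip at (140,310) is directly behind the knob at (172,310), on the push line.

{"name": "step_arm", "arguments": {
  "rows": [1,0.25,-0.71,0,0,1,0.5,-1.41,0,0,1,0.75,-2.12,0,0,1,1.0,-2.83,0,0,1,1.25,-3.54,0,0,1,1.5,-4.24,0,0,1,1.75,-4.95,0,0,1,1.85,-5.2,0,0]
}}

```text
time_s: 2.9
position: [0.5204, 0.1943, 0.0689]
ee_rot: [3.14, 0.001, -2.805]
ft_force: [-2.5, 8.3, 4.6]
width: -0.0
gripper_force: 4.0
```

{"name": "step_arm", "arguments": {
  "rows": [1,0.13,-0.38,0,0,1,0.2,-0.57,0,0,1,0.2,-0.57,0,0]
}}

```text
time_s: 3.28
position: [0.5224, 0.1886, 0.0689]
ee_rot: [3.14, 0.001, -2.805]
ft_force: [-2.0, 6.3, 3.0]
width: 0.002
gripper_force: 2.8
```

{"name": "step_arm", "arguments": {
  "rows": [1,0.1,-0.28,0,0,1,0.13,-0.38,0,0,1,0.13,-0.38,0,0]
}}

```text
time_s: 3.65
position: [0.5236, 0.185, 0.0689]
ee_rot: [3.14, 0.001, -2.805]
ft_force: [-2.8, 5.7, 4.9]
width: -0.003
gripper_force: 3.3
```

{"name": "step_arm", "arguments": {
  "rows": [1,0.07,-0.19,0,0,1,0.1,-0.28,0,0,1,0.1,-0.28,0,0]
}}

```text
time_s: 4.03
position: [0.5246, 0.1822, 0.0689]
ee_rot: [3.14, 0.001, -2.805]
ft_force: [-2.2, 5.8, 4.6]
width: 0.003
gripper_force: 3.5
```

{"name": "step_arm", "arguments": {
  "rows": [1,0.07,-0.19,0,0,1,0.1,-0.28,0,0,1,0.1,-0.28,0,0]
}}

```text
time_s: 4.4
position: [0.5248, 0.1815, 0.069]
ee_rot: [3.135, 0.002, -2.804]
ft_force: [-7.9, 22.6, 6.7]
width: -0.002
gripper_force: 12.1
```

{"name": "step_arm", "arguments": {
  "rows": [1,0.07,-0.19,0,0,1,0.1,-0.28,0,0,1,0.1,-0.28,0,0]
}}

```text
time_s: 4.78
position: [0.5249, 0.1812, 0.069]
ee_rot: [3.13, 0.002, -2.802]
ft_force: [-12.5, 42.8, 9.9]
width: -0.001
gripper_force: 22.3
```

{"name": "step_arm", "arguments": {
  "rows": [1,-0.5,1.4,0,0,1,-1.3,3.8,0,0,1,-1.3,3.8,4,0,1,-1.3,3.8,10,0,1,-1.3,3.8,16,0,-1,-1.3,3.8,22,0,-1,-1.3,3.8,27.7,0,-1,-1.3,3.8,27.7,0]
}}

```text
time_s: 5.78
position: [0.5146, 0.2141, 0.3494]
ee_rot: [-3.141, 0.007, -2.806]
ft_force: [-0.1, -0.1, -0.5]
width: 0.639
gripper_force: 0.0
```

{"name": "step_arm", "arguments": {
  "rows": [-1,0.6,-4,0,0,-1,1.2,-9,0,0,-1,2,-14,0,0,-1,2.7,-19,0,0,-1,3.7,-24.3,0,0,-1,3.7,-24.3,0,0]
}}

```text
time_s: 6.52
position: [0.5505, -0.0321, 0.3441]
ee_rot: [3.141, -0.002, -2.81]
ft_force: [0.5, 0.8, -1.1]
width: 1.0
gripper_force: 0.0
```

```bash
python3 - <<'E'
from h import *
s=env.sense();print(s["time_s"],s["position"],s["ee_rot"],s["ft_force"],s["width"])
a=env.snapshot("scene");cv2.imwrite("pics/c4.png",cv2.resize(a[130:310,240:390],None,fx=3.3,fy=3.3,interpolation=cv2.INTER_CUBIC))
print(cent(a,(298,180,320,212),lambda h,s,v:((h<6)|(h>172))&(s>150)&(v>60))[:2])
E
```

```text
6.525 [ 0.55047184 -0.03206526  0.3441426 ] [ 3.14143762e+00 -1.63188021e-03 -2.80952828e+00] [ 0.54342091  0.80828072 -1.08980874] 0.999933589918122
(array([309.76767677, 195.03030303]), array([307, 186,   7,  18,  99]))
```

View pics/c4.png

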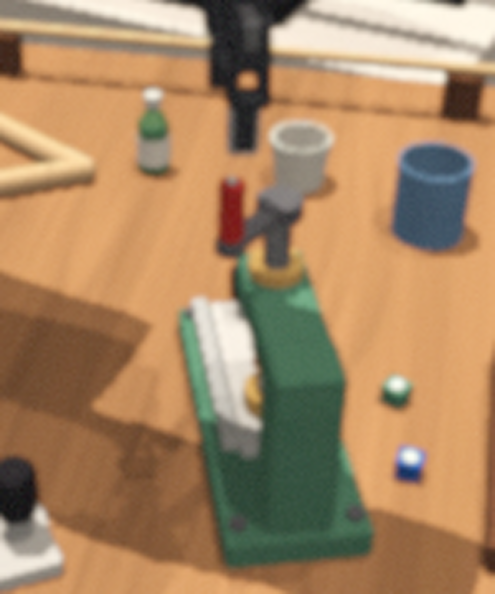

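The gripper is above the red handle: fingertips at crop (242,150), handle at (232,215). The shuttle is up against the stop. Next I descend and grip.

{"name": "step_arm", "arguments": {
  "rows": [-1,0,0.4,-3,0,-1,0,0.4,-6,0,-1,0,0.4,-7.9,0,-1,0,0.4,-7.9,0]
}}

```text
time_s: 7.08
position: [0.5494, -0.0236, 0.2653]
ee_rot: [3.14, -0.002, -2.804]
ft_force: [0.2, 0.1, 0.8]
width: 0.994
gripper_force: 0.0
```

{"name": "step_arm", "arguments": {
  "rows": [0.3,0,0,0,0,0.6,0,0,0,0,1,0,0,0,0,1,0,0,0,0,1,0,0,0,0,1,0,0,0,0],
  "squeeze": 30
}}

```text
time_s: 7.82
position: [0.5506, -0.0252, 0.2667]
ee_rot: [-3.14, 0.001, -2.806]
ft_force: [-0.5, -4.8, 5.6]
width: 0.223
gripper_force: 29.9
```

```bash
cat >> h.py <<'E'
def arc(p0,c,r,a0,a1,percall,rows):
    # world angle deg a0 -> a1 clockwise (decreasing); prints rows per call, cm; returns last cmd
    p0=np.round(np.array(p0)*100,2); z0=p0[2]; b=p0; a=a0
    while a>a1+1e-6:
        out=[]
        for i in range(rows):
            a-=percall/rows; t=np.radians(a)
            q=np.round([100*(c[0]+r*np.cos(t)),100*(c[1]+r*np.sin(t)),z0-2.4*(a0-a)/360],2)
            out+=["1, %.2f, %.2f, %.2f, 0"%tuple(q-b)]
        b=q; print(round(a,1),b,"["+", ".join(out)+"]")
E
python3 -c "
from h import *
arc((.5502,-.0249,.2659),(.578,.0305),.065,-116,-156,20,8)
arc((.5502,-.0249,.2659),(.578,.0305),.063,-116,-156,40,4)"
```

```text
-136.0 [53.12 -1.47 26.46] [1, -0.32, -0.17, -0.02, 0, 1, -0.57, -0.03, -0.03, 0, 1, -0.81, 0.12, -0.05, 0, 1, -1.04, 0.28, -0.07, 0, 1, -1.27, 0.45, -0.08, 0, 1, -1.48, 0.63, -0.10, 0, 1, -1.69, 0.83, -0.12, 0, 1, -1.90, 1.02, -0.13, 0]
-156.0 [51.86  0.41 26.32] [1, -0.19, 0.21, -0.02, 0, 1, -0.37, 0.43, -0.04, 0, 1, -0.55, 0.65, -0.05, 0, 1, -0.71, 0.89, -0.07, 0, 1, -0.86, 1.12, -0.09, 0, 1, -1.01, 1.37, -0.10, 0, 1, -1.14, 1.62, -0.12, 0, 1, -1.26, 1.88, -0.14, 0]
-156.0 [52.04  0.49 26.32] [1, -0.92, 0.44, -0.07, 0, 1, -1.75, 1.16, -0.13, 0, 1, -2.44, 2.02, -0.20, 0, 1, -2.98, 2.98, -0.27, 0]
```

{"name": "step_arm", "arguments": {
  "rows": [1,-0.32,-0.17,-0.02,0,1,-0.57,-0.03,-0.03,0,1,-0.81,0.12,-0.05,0,1,-1.04,0.28,-0.07,0,1,-1.27,0.45,-0.08,0,1,-1.48,0.63,-0.1,0,1,-1.69,0.83,-0.12,0,1,-1.9,1.02,-0.13,0]
}}

```text
time_s: 8.82
position: [0.5337, -0.0134, 0.2656]
ee_rot: [3.141, 0.006, -2.804]
ft_force: [16.6, 8.2, -1.6]
width: 0.221
gripper_force: 29.7
```

{"name": "step_arm", "arguments": {
  "rows": [1,-0.19,0.21,-0.02,0,1,-0.37,0.43,-0.04,0,1,-0.55,0.65,-0.05,0,1,-0.71,0.89,-0.07,0,1,-0.86,1.12,-0.09,0,1,-1.01,1.37,-0.1,0,1,-1.14,1.62,-0.12,0,1,-1.26,1.88,-0.14,0]
}}

```text
time_s: 9.82
position: [0.5213, 0.0046, 0.2643]
ee_rot: [-3.141, 0.005, -2.805]
ft_force: [16.2, 0.9, -0.7]
width: 0.223
gripper_force: 29.9
```

```bash
python3 -c "
from h import *
arc((.5186,.0041,.2632),(.580,.032),.065,-155,-227,12,4)"
```

```text
-167.0 [51.67  1.74 26.24] [1, 0.11, 0.36, -0.02, 0, 1, -0.01, 0.67, -0.04, 0, 1, -0.11, 1.00, -0.06, 0, 1, -0.19, 1.33, -0.08, 0]
-179.0 [51.5   3.09 26.16] [1, -0.07, 0.33, -0.02, 0, 1, -0.12, 0.67, -0.04, 0, 1, -0.15, 1.01, -0.06, 0, 1, -0.17, 1.35, -0.08, 0]
-191.0 [51.62  4.44 26.08] [1, 0.00, 0.34, -0.02, 0, 1, 0.02, 0.68, -0.04, 0, 1, 0.06, 1.01, -0.06, 0, 1, 0.12, 1.35, -0.08, 0]
-203.0 [52.02  5.74 26.  ] [1, 0.07, 0.33, -0.02, 0, 1, 0.16, 0.66, -0.04, 0, 1, 0.27, 0.98, -0.06, 0, 1, 0.40, 1.30, -0.08, 0]
-215.0 [52.68  6.93 25.92] [1, 0.14, 0.31, -0.02, 0, 1, 0.29, 0.61, -0.04, 0, 1, 0.47, 0.90, -0.06, 0, 1, 0.66, 1.19, -0.08, 0]
-227.0 [53.57  7.95 25.84] [1, 0.20, 0.27, -0.02, 0, 1, 0.41, 0.53, -0.04, 0, 1, 0.64, 0.79, -0.06, 0, 1, 0.89, 1.02, -0.08, 0]
```

{"name": "step_arm", "arguments": {
  "rows": [1,0.11,0.36,-0.02,0,1,-0.01,0.67,-0.04,0,1,-0.11,1.0,-0.06,0,1,-0.19,1.33,-0.08,0]
}}

```text
time_s: 10.32
position: [0.5173, 0.0172, 0.2634]
ee_rot: [-3.14, 0.001, -2.806]
ft_force: [0.7, -5.6, 7.3]
width: 0.231
gripper_force: 30.8
```

{"name": "step_arm", "arguments": {
  "rows": [1,-0.07,0.33,-0.02,0,1,-0.12,0.67,-0.04,0,1,-0.15,1.01,-0.06,0,1,-0.17,1.35,-0.08,0]
}}

```text
time_s: 10.82
position: [0.5154, 0.0307, 0.2626]
ee_rot: [-3.14, 0.001, -2.806]
ft_force: [-0.1, -5.4, 7.0]
width: 0.222
gripper_force: 30.8
```

{"name": "step_arm", "arguments": {
  "rows": [1,0,0.34,-0.02,0,1,0.02,0.68,-0.04,0,1,0.06,1.01,-0.06,0,1,0.12,1.35,-0.08,0]
}}

```text
time_s: 11.32
position: [0.5165, 0.0441, 0.2619]
ee_rot: [-3.14, 0.0, -2.806]
ft_force: [-2.9, -8.2, 10.7]
width: 0.227
gripper_force: 31.0
```

{"name": "step_arm", "arguments": {
  "rows": [1,0.07,0.33,-0.02,0,1,0.16,0.66,-0.04,0,1,0.27,0.98,-0.06,0,1,0.4,1.3,-0.08,0]
}}

```text
time_s: 11.82
position: [0.5201, 0.0569, 0.2611]
ee_rot: [-3.14, -0.0, -2.806]
ft_force: [-4.1, -8.5, 10.2]
width: 0.225
gripper_force: 31.0
```

{"name": "step_arm", "arguments": {
  "rows": [1,0.14,0.31,-0.02,0,1,0.29,0.61,-0.04,0,1,0.47,0.9,-0.06,0,1,0.66,1.19,-0.08,0]
}}

```text
time_s: 12.32
position: [0.5265, 0.0689, 0.2602]
ee_rot: [-3.14, -0.001, -2.806]
ft_force: [-5.7, -7.5, 12.0]
width: 0.226
gripper_force: 31.0
```

```bash
python3 -c "
from h import *
arc((.5268,.0693,.2592),(.580,.032),.065,-215,-275,20,7)"
```

```text
-235.0 [54.27  8.52 25.79] [1, 0.19, 0.26, -0.02, 0, 1, 0.39, 0.51, -0.04, 0, 1, 0.61, 0.75, -0.06, 0, 1, 0.84, 0.98, -0.08, 0, 1, 1.08, 1.20, -0.10, 0, 1, 1.33, 1.40, -0.11, 0, 1, 1.59, 1.59, -0.13, 0]
-255.0 [56.32  9.48 25.65] [1, 0.27, 0.18, -0.02, 0, 1, 0.55, 0.35, -0.04, 0, 1, 0.84, 0.50, -0.06, 0, 1, 1.13, 0.64, -0.08, 0, 1, 1.43, 0.76, -0.10, 0, 1, 1.74, 0.87, -0.12, 0, 1, 2.05, 0.96, -0.14, 0]
-275.0 [58.57  9.68 25.52] [1, 0.31, 0.07, -0.02, 0, 1, 0.63, 0.13, -0.03, 0, 1, 0.95, 0.18, -0.05, 0, 1, 1.28, 0.21, -0.07, 0, 1, 1.60, 0.22, -0.09, 0, 1, 1.92, 0.22, -0.11, 0, 1, 2.25, 0.20, -0.13, 0]
```

{"name": "step_arm", "arguments": {
  "rows": [1,0.19,0.26,-0.02,0,1,0.39,0.51,-0.04,0,1,0.61,0.75,-0.06,0,1,0.84,0.98,-0.08,0,1,1.08,1.2,-0.1,0,1,1.33,1.4,-0.11,0,1,1.59,1.59,-0.13,0]
}}

```text
time_s: 13.2
position: [0.5421, 0.085, 0.2589]
ee_rot: [-3.141, -0.001, -2.805]
ft_force: [-7.8, -4.8, 13.2]
width: 0.224
gripper_force: 31.1
```

{"name": "step_arm", "arguments": {
  "rows": [1,0.27,0.18,-0.02,0,1,0.55,0.35,-0.04,0,1,0.84,0.5,-0.06,0,1,1.13,0.64,-0.08,0,1,1.43,0.76,-0.1,0,1,1.74,0.87,-0.12,0,1,2.05,0.96,-0.14,0]
}}

```text
time_s: 14.08
position: [0.5624, 0.095, 0.2576]
ee_rot: [3.141, -0.001, -2.805]
ft_force: [-9.9, -1.9, 14.0]
width: 0.225
gripper_force: 31.1
```

{"name": "step_arm", "arguments": {
  "rows": [1,0.31,0.07,-0.02,0,1,0.63,0.13,-0.03,0,1,0.95,0.18,-0.05,0,1,1.28,0.21,-0.07,0,1,1.6,0.22,-0.09,0,1,1.92,0.22,-0.11,0,1,2.25,0.2,-0.13,0]
}}

```text
time_s: 14.95
position: [0.5848, 0.0974, 0.2562]
ee_rot: [3.14, -0.001, -2.805]
ft_force: [-10.3, 1.7, 13.2]
width: 0.222
gripper_force: 31.1
```

{"name": "step_arm", "arguments": {
  "rows": [1,0,0,0,0,-0.2,0,0,0,0,-1,0,0,0,0,-1,0,0,0,0,-1,0,0,0,0,-1,0,0,0,0]
}}

```text
time_s: 15.7
position: [0.5859, 0.097, 0.2555]
ee_rot: [3.142, -0.0, -2.805]
ft_force: [1.0, -0.5, -0.0]
width: 1.002
gripper_force: 0.0
```

{"name": "step_arm", "arguments": {
  "rows": [-1,0,0,2,0,-1,0,0,5,0,-1,0,0,9,0,-1,-4,3,9,0,-1,-8,7,9,0,-1,-11,11,9,0,-1,-14,15,9,0,-1,-17,19,9,0]
}}

```text
time_s: 16.7
position: [0.4147, 0.2881, 0.3457]
ee_rot: [3.141, 0.0, -2.805]
ft_force: [-0.5, -0.3, -0.9]
width: 1.001
gripper_force: 0.0
```

```bash
python3 - <<'E'
from h import *
t=env.snapshot("top");s=env.snapshot("scene")
A=cv2.resize(t[150:250,190:330],None,fx=4,fy=4,interpolation=cv2.INTER_CUBIC);B=cv2.resize(s[170:310,280:340],None,fx=400/140,fy=400/140,interpolation=cv2.INTER_CUBIC)
cv2.imwrite("pics/c5.png",np.hstack([A,B]))
red=lambda h,s,v:((h<6)|(h>172))&(s>150)&(v>60)
p=tri(cent(t,(235,165,275,205),red)[0],cent(s,(300,160,350,215),red)[0]);d=p[0]-[.58,.032,0]
print(p,np.degrees(np.arctan2(d[1],d[0])))
x=env.sense();print(x["time_s"],x["position"],x["ft_force"])
E
```

```text
(array([0.58300863, 0.09712508, 0.26525813]), np.float64(0.002547876159022635)) 87.3549484802565
16.8 [0.41330838 0.28969405 0.34603846] [ 0.39521415 -1.00550642  0.20886699]
```

View pics/c5.png

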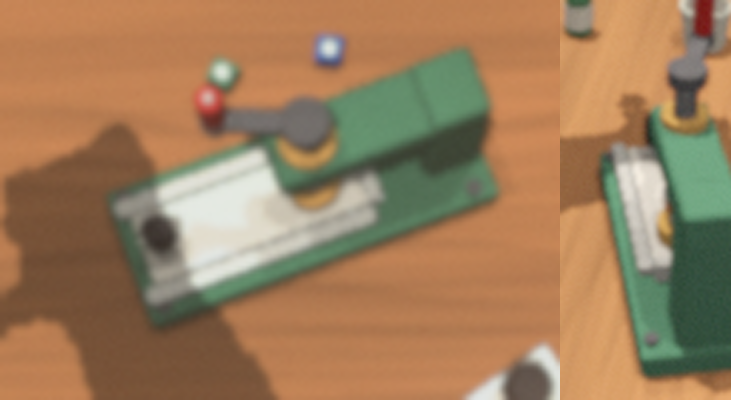

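The shuttle is home, with its knob at (158,235) and the holder under the beam. The crank handle is at (210,105), about 88° past contact, and the chalk cubes haven't moved.

```bash
python3 -c "
from station import env
print(env.sign_off())"
```

```text
the job is handed in; nothing more can be done
None
```

The shuttle is fully home against the stop, the screw is wound about a quarter turn past contact with the cap (contact found by force to about ±6°), and the handle is released with the ferrule clamped; the job was handed in at about 17 s, and the hand-in returned no verdict.

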